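Refit the ball and the handwheel of an overhauled valve

TASK

This valve has just been overhauled. Put the steel ball that sits on the tape roll back into the valve's deep open chamber: lower it in and set it down gently, letting go only when it is on its seat at the bottom or within a centimetre of it, because a dropped ball bruises the lapped seat. Fit the handwheel fully home on the square of the valve stem, let go of both, and leave the oil can and the dropper bottle beside it standing where they are.

Things in the scene. Friction and masses are not known exactly. Their poses are not given: they have to be found in the camera images.
- ball: hollow polished steel ball, 64 mm diameter, about 0.15 kg, resting on the hole of a black tape roll (64 mm diameter, 19 mm high); origin at the ball's centre, about 48 mm above the bench at the start; its axes mean nothing
- handwheel: dark handwheel lying flat, 106 mm over its rim, 0.35 kg; origin at the centre of its underside, z up the bore. Square hub 32 x 32 x 36 mm high, flats along x and y, 18 mm square bore right through, parallel to the flats. Rim (14 mm thick) and 4 spokes (on the hub's diagonals) stay below 16 mm, so the top 20 mm of the hub is free to grip
- valve: grey cast valve fixed on the bench, 376 mm long along its y; origin on the bench, z up. At y +95 mm the open chamber: 156 mm inside, mouth with bright flange (196 mm outside) at height 104 mm, floor dished down to a brass seat ring of 38 mm bore, its top at height 33 mm. At y -85 mm the stop valve with the upright stem, its highest part
- chamber_mouth (a point): centre of the open chamber's mouth, level with the top of its flange, 104 mm above the bench
- ball_seat (a point): where the ball's centre lies when it sits on its seat at the bottom of the chamber, 59 mm above the bench, on the chamber's axis
- stem_seat (a point): on the stem's axis, on top of the 29 mm round collar where the handwheel's underside rests when home, 136 mm above the bench; x and y along the flats of the square, z up. The square tapers from 16 mm at the collar to 12.5 mm at 26 mm above it; an 8 mm thread ends 35 mm above it. The stem turns stiffly and may stand at any angle
- oil_can: red oil can with a pointed spout, 60 mm diameter, 130 mm high, standing left of the valve; origin at the centre of its underside
- dropper_bottle: blue dropper bottle, 52 mm diameter, 137 mm high, standing right of the valve; origin at the centre of its underside
There are look-alikes about, which are no part of the job. Of the things like the ball, leave any that is purple; of the rest the smaller one is meant.

How it is judged:
By the outcome, as a careful person would: the job done as asked, in the order asked, and still so for the second after the job is handed in, with the robot touching nothing.
It also fails if it takes over 58 s, if anything falls off the work surface, if the arm or the gripper's body presses on something with over 40 N, if the wrist force passes 120 N, or if a joint passes its speed limit or range.

ROBOT

A 6-joint arm with a two-finger parallel gripper is mounted at the origin on a cart in front of the work surface, level with it; the furniture and walls round the work are solid. World frame = base frame: x ahead of the robot, y to its left, z up, the work surface at z = 0. Lengths are in m, angles in rad, forces in N, time in s.
With the tool pointing down it reaches from about 0.375 to 0.975 m from the base axis. Payload 3.8 kg.
Tool frame: the origin (TCP) lies at the centre of the arm's flange, where the gripper is bolted on; the fingertips stand 173 mm ahead of it and the grasp point (between the pads) lies 155 mm ahead of it (bot.tip_reach is the distance from the TCP to the fingertips, in m); z points along the fingers, y is the line along which they close (so a half turn about z gives the same grasp; the last joint's range is limited). The gripper opens to 85 mm and grips with 20 to 120 N. Pads are 22 mm wide; open, the fingers measure 114 mm over their backs; the gripper's body (76 mm by 85 mm) begins 54 mm behind the grasp point. The pads swing forward as they close: fully open they stand 13 mm farther back than shut.
Start: joints at [1.084, 0.264, 1.604, -0, 1.274, -0.037], TCP at [0.293, 0.608, 0.405] pointing down, gripper open.
Joint ranges: [-2.63, 2.63], [-0.94, 2.18], [0.31, 2.57], [-1.31, 4.45], [0, 2.66], [-2.55, 2.55]. Speed limits (rad/s): [2.57, 2.57, 3.14, 3.14, 3.14, 3.14].

INTERFACE

Orientations are given as a rotation vector (axis times angle).
In Python, from workcell import bot gives the robot as it stands.
- The arm moves only by the tool drive_tool, never from a script. Its arguments are lists of equal length, an entry for each row: "claw": the finger opening in mm, from 0 to 85.4; "slide": the shift along the world's x, y, z each as a share of 0.5 m, from -1 to 1, a list of three; "yaw": the turn about the world's z as a share of 180 degrees, from -1 to 1. A call has 1 to 8 rows; each row is the pose to reach, as a shift and turn from the pose commanded when the call began, turning the shorter way round; what a row does not reach only later rows make up. A row lasts 1/12 s, in which the tool goes at most 41.7 mm and 7.16 degrees, less where a joint would pass 70% of its speed; a pose out of reach is approached as far as the arm can. A call with a number of a shift or a turn outside -1 to 1 is refused whole. A call with a gripper value outside its range is refused whole. The fingers move at their own pace and stop on an object; "newtons" is the grip in N (left out, the last holds). Time passes only in rows, so rows that repeat a pose let the fingers close. It gives the time, the measured TCP pose, the force, the opening and the grip force at its end, in the units of the state.
- bot.read_state(): the state, without advancing time (a new reading comes with each control period).
- bot.read_camera(name): name is "scene" or "top" or "wrist"; returns a dict with "color" (384x512x3 uint8, red, green, blue), "depth" (384x512 float32, m along the optical axis (not along the pixel's ray), 0 where there is no reading), "mtx" (3x3 intrinsics, pixels), "eye" and "rotation" of the camera in the world. Camera axes: x right, y up, looking along -z (the intrinsics and any distortion apply to the point x, -y, -z); pixel columns grow to the right and rows downward; lengths in m; the calibration is good to about 2 mm. A picture is of the moment at which its call begins.
- bot.finish_job(): hands the job in; it is judged then, once.
The state is a dict: "time": time; "q": joint angles; "joint_vel": joint speeds; "joint_torque": joint torques, N m; "tool_pos": TCP position; "tcp_rot": TCP orientation; "wrist_force": force on the tool from outside, world axes, zero at the start; "torque": the same for the moment, N m; "width": opening from 0.0 (shut) to 1.0 (fully open); "grip_force": force on a finger pad.
Only numpy, scipy, OpenCV 4.12 (cv2) and the standard library are available. Lean on these libraries where they do the work, as an engineer would, in place of code of your own. Each camera call takes 0.05 s, during which the arm holds its last target. There are 200 camera calls.

## Working session

There is one attempt and no reset: what is moved stays moved. The work goes in short steps, Python scripts to look and compute and a tool call to move; the robot and the scene stay as the last step left them, time stands still between calls to the robot, and variables do not carry over. Pictures are saved under pics/ and viewed, at most 10 in all, crops included, and the job is handed in when it is done.

Besides the shell and the picture viewer there is one more tool, called after "Emit:" by a JSON object that holds its "fn" and its "kwargs". drive_tool: Moves the arm, as the interface text tells. Shift numbers are shares of 0.5 m and turn numbers shares of 180 degrees, none past 1 either way. Its arguments: {"type":"object","properties":{"claw":{"type":"array","items":{"type":"number"}},"slide":{"type":"array","items":{"type":"array","items":{"type":"number"}}},"yaw":{"type":"array","items":{"type":"number"}},"newtons":{"type":"number"}},"required":["claw","slide","yaw"]}

```bash
mkdir -p pics
cat > h.py <<'E'
import numpy as np, cv2
from workcell import bot
def pts(c):
    d=c["depth"]; K=np.array(c["mtx"]); v,u=np.mgrid[:d.shape[0],:d.shape[1]]
    p=np.stack([(u-K[0,2])/K[0,0]*d,-(v-K[1,2])/K[1,1]*d,-d],-1)
    return p@np.array(c["rotation"]).T+np.array(c["eye"])
def ray(c,u,v,z):
    K=np.array(c["mtx"]); r=np.array(c["rotation"])@np.array([(u-K[0,2])/K[0,0],-(v-K[1,2])/K[1,1],-1]); e=np.array(c["eye"])
    return e+r*(z-e[2])/r[2]
def save(n,im): cv2.imwrite("pics/"+n,cv2.cvtColor(im,cv2.COLOR_RGB2BGR))
E
python3 - <<'E'
from h import *
import pickle
a=bot.read_camera("top");b=bot.read_camera("scene")
pickle.dump((a,b),open("c0.pkl","wb"))
for n,c in(("top",a),("scene",b)):
    save(n+"0.png",c["color"]); print(n,c["mtx"],c["eye"],c["rotation"],[k for k in c])
print(bot.read_state())
E
```

```text
top [[366.51668606   0.         255.92466583]
 [  0.         366.51668606 191.69407167]
 [  0.           0.           1.        ]] [ 0.36520181 -0.00249978  1.07292607] [ 0.07401737 -0.10859373 -1.59082175] ['color', 'depth', 'mtx', 'eye', 'rotation']
scene [[359.18689946   0.         255.83717022]
 [  0.         359.18689946 200.08467604]
 [  0.           0.           1.        ]] [-0.25359145 -0.72439746  0.60386858] [ 1.04438119 -0.44533987 -0.72167245] ['color', 'depth', 'mtx', 'eye', 'rotation']
{'time': 0.1, 'q': array([ 1.08408439e+00,  2.64721554e-01,  1.60523866e+00,  2.24278312e-05,
        1.27368283e+00, -3.69148210e-02]), 'joint_vel': array([-0.00048889, -0.0029808 , -0.00323525, -0.00136493,  0.0009495 ,
       -0.00099988]), 'joint_torque': array([ 1.61334447e-03, -5.16707933e+01, -3.68588233e+01, -1.16605411e-04,
        6.28967100e-03,  2.03884547e-06]), 'tool_pos': array([0.29334576, 0.60759333, 0.40345601]), 'tcp_rot': array([-0.70048542, -3.06193576,  0.00310172]), 'wrist_force': array([-0.18735098,  0.40916717,  0.19750377]), 'torque': array([-0.04364821,  0.02681589, -0.01354179]), 'grip_force': 0.0, 'width': 1.0043879118830452}
```

View pics/top0.png

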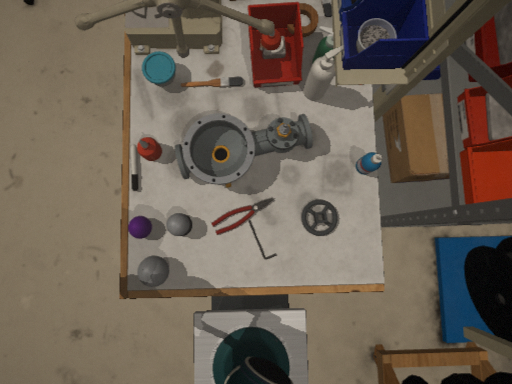

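View pics/scene0.png

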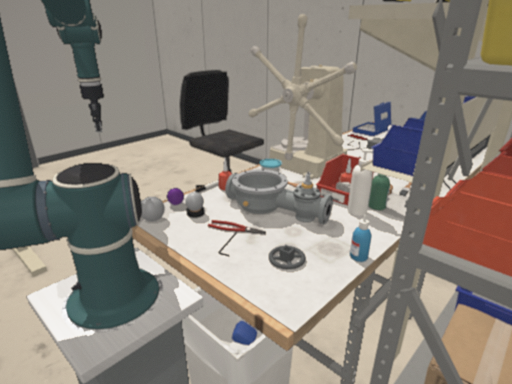

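Top view: ball (grey, on the roll) is at (179,224), with the big look-alike at (153,270) and the purple one at (140,227). The handwheel is at (320,217), the chamber at (218,153) with its seat at (221,154), and the stem at (285,132). The oil can is at (149,149) and the bottle at (370,162). The scene view confirms the ball on its black roll at (195,201). There is a tall spoked wheel behind the bench.

```bash
sed -i 's/np.array(c\["rotation"\])/cv2.Rodrigues(np.array(c["rotation"]))[0]/' h.py
python3 - <<'E'
from h import *
import pickle
a,b=pickle.load(open("c0.pkl","rb"))
P=pts(a); img=a["color"]
for n,(u,v) in dict(ball=(179,224),big=(153,270),purple=(140,227),wheelhub=(320,217),bore=(320,217),seat=(221,154),can=(149,149),bottle=(370,162),stem=(285,132),bench=(300,250),white=(320,75),wheelhub2=(183,30),spoke=(260,22),spoke2=(100,18)).items():
    print(n,P[v,u].round(3),img[v,u])
Z=P[...,2]; 
def fit(n,m):
    q=P[m]; print(n,len(q),np.median(q,0).round(4),(q.min(0)).round(3),q.max(0).round(3))
g=np.mgrid[:384,:512]; 
near=lambda u,v,r:(g[1]-u)**2+(g[0]-v)**2<r*r
# sphere fits
for n,u,v in(("ball",179,224),("big",153,270),("purple",140,227)):
    q=P[near(u,v,9)&(Z>0.04)]
    A=np.c_[2*q,np.ones(len(q))]; s=np.linalg.lstsq(A,(q**2).sum(1),rcond=None)[0]
    print(n,s[:3].round(4),np.sqrt(s[3]+s[:3]@s[:3]).round(4))
# flange ring
m=near(218,150,42)&(abs(Z-0.104)<0.006); q=P[m]
cen,r=cv2.minEnclosingCircle(q[:,:2].astype(np.float32)); print("flange",len(q),cen,r)
fit("seat",near(221,154,9)&(Z<0.06))
m=near(320,217,24)&(Z>0.006)&(img.max(2)<110); q=P[m]; print("wheel",cv2.minEnclosingCircle(q[:,:2].astype(np.float32)))
m=near(320,217,9)&(Z>0.03); fit("hub",m); print(cv2.minAreaRect(P[m][:,:2].astype(np.float32)))
m=near(285,132,25)&(Z>0.14); fit("stem",m)
big=lambda im,u,v,r,k:cv2.resize(im[v-r:v+r,u-r:u+r],None,fx=k,fy=k,interpolation=cv2.INTER_CUBIC)
save("crop1.png",np.hstack([big(img,285,132,25,8),big(img,320,217,25,8)]))
E
```

```text
ball [0.397 0.183 0.08 ] [107 103 101]
big [0.278 0.251 0.082] [90 87 84]
purple [0.392 0.293 0.062] [65 32 77]
wheelhub [ 0.411 -0.213  0.004] [74 71 64]
bore [ 0.411 -0.213  0.004] [74 71 64]
seat [0.6   0.072 0.021] [26 27 26]
can [0.608 0.269 0.067] [96 36 26]
bottle [ 0.554 -0.339  0.094] [ 32  89 117]
stem [ 0.63  -0.104  0.136] [74 73 70]
bench [ 0.317 -0.151  0.004] [162 154 142]
white [ 0.773 -0.198  0.164] [145 138 125]
wheelhub2 [0.956 0.174 0.071] [114 104  81]
spoke [ 0.88  -0.042  0.232] [102  92  75]
spoke2 [0.871 0.33  0.27 ] [94 87 69]
ball [ 0.3757 -0.0049  0.5527] 0.5165
big [0.3367 0.1072 0.569 ] 0.5147
purple [0.3462 0.0966 0.5486] 0.5324
flange 1567 (0.5961748361587524, 0.0819990336894989) 0.10575560480356216
seat 248 [0.6002 0.0723 0.0243] [0.573 0.048 0.016] [0.622 0.095 0.039]
wheel ((0.3932375907897949, -0.13061568140983582), 0.13124758005142212)
hub 91 [ 0.41   -0.2089  0.036 ] [ 0.365 -0.226  0.03 ] [ 0.427 -0.002  1.073]
((0.3970067501068115, -0.1122908815741539), (0.03159897029399872, 0.2264156937599182), 8.210586547851562)
stem 62 [ 0.6353 -0.097   0.1629] [ 0.365 -0.109  0.142] [ 0.647 -0.002  1.073]
```

View pics/crop1.png

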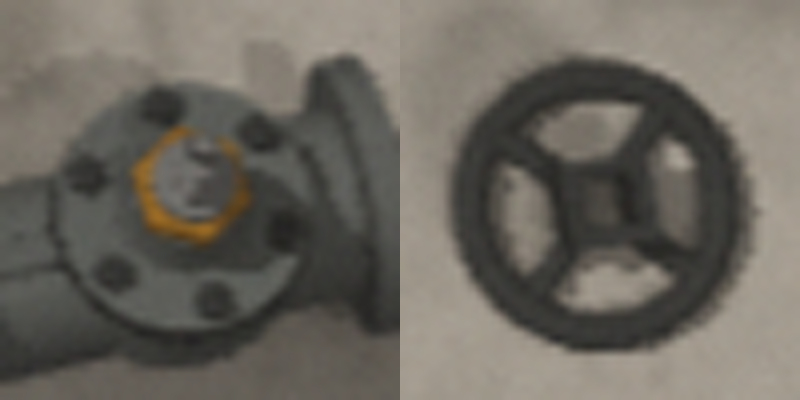

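Crops: the stem has a bright round/square top at about (285,131) in the full image. The wheel's hub flats look nearly image-aligned, turned a few degrees. The wrist camera will refine all of these; next I move over the ball.

Emit:
{"fn": "drive_tool", "kwargs": {"claw": [85, 85, 85, 85, 85, 85, 85, 85], "slide": [[0.21, -0.74, -0.1], [0.21, -0.74, -0.1], [0.21, -0.74, -0.1], [0.21, -0.74, -0.1], [0.21, -0.74, -0.1], [0.21, -0.74, -0.1], [0.21, -0.74, -0.1], [0.21, -0.74, -0.1]], "yaw": [0, 0, 0, 0, 0, 0, 0, 0]}}

```text
time: 0.77
tool_pos: [0.3835, 0.2879, 0.3611]
tcp_rot: [-0.7, -3.063, 0.001]
wrist_force: [0.1, -0.2, 0.1]
width: 0.996
grip_force: 0.0
```

Emit:
{"fn": "drive_tool", "kwargs": {"claw": [85, 85, 85, 85], "slide": [[0, 0, 0], [0, 0, 0], [0, 0, 0], [0, 0, 0]], "yaw": [0, 0, 0, 0]}}

```text
time: 1.1
tool_pos: [0.3837, 0.2908, 0.362]
tcp_rot: [0.699, 3.063, 0.001]
wrist_force: [-0.6, 1.1, -0.8]
width: 0.992
grip_force: 0.0
```

Run:
```python
from h import *
import pickle
c=bot.read_camera("wrist"); pickle.dump(c,open("w1.pkl","wb")); save("w1.png",c["color"]); print(c["mtx"],c["eye"],c["rotation"])
```

```text
[[285.96190221   0.         253.37628454]
 [  0.         285.96190221 190.72590352]
 [  0.           0.           1.        ]] [0.31701715 0.322413   0.3316431 ] [-0.26377328 -0.16621824  1.11266568]
```

View pics/w1.png

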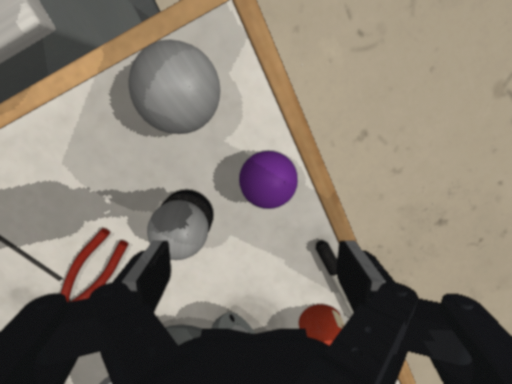

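Wrist view: ball at (179,228), occluding its black roll; the purple ball is at (269,180) and the big one at (174,86). I'll fit spheres of known radius to the depth points.

Run:
```python
from h import *
import pickle
from scipy.optimize import least_squares
a,b=pickle.load(open("c0.pkl","rb")); w=pickle.load(open("w1.pkl","rb"))
for n,c,u,v,r in(("wrist",w,179,232,20),("top",a,179,224,8),("scene",b,195,200,7)):
    P=pts(c); g=np.mgrid[:384,:512]; m=((g[1]-u)**2+(g[0]-v)**2<r*r)&(c["depth"]>0)&(P[...,2]>0.03)
    q=P[m]; f=least_squares(lambda s:np.linalg.norm(q-s,axis=1)-.032,[.398,.187,.048],loss="soft_l1",f_scale=.003)
    print(n,len(q),f.x.round(4),np.abs(f.fun).mean())
P=pts(a);Z=P[...,2];ok=a["depth"]>0;g=np.mgrid[:384,:512]
near=lambda u,v,r:((g[1]-u)**2+(g[0]-v)**2<r*r)&ok
def circ(q,r=None):
    f=np.float32(q[:,:2]); return cv2.minEnclosingCircle(f)
print("flange",circ(P[near(218,150,40)&(abs(Z-.104)<.008)]))
print("wheelrim",circ(P[near(320,217,22)&(Z>.009)&(Z<.02)]))
m=near(320,217,8)&(Z>.028);print("hub",np.median(P[m],0),cv2.minAreaRect(np.float32(P[m][:,:2])))
m=near(285,132,10)&(Z>.145);print("stem",m.sum(),P[m].mean(0),P[m].max(0))
print("lip height near seat",[ (round(float(np.hypot(*(P[154,221+k,:2]-[.6,.072]))),3),round(float(Z[154,221+k]),3)) for k in range(0,40,3)])
```

```text
wrist 1242 [0.3984 0.1929 0.0487] 0.0060012208433690975
top 192 [0.3988 0.1937 0.0479] 0.001210428671180445
scene 145 [0.3958 0.1937 0.0472] 0.0014083594920265461
flange ((0.595335841178894, 0.07942913472652435), 0.10347390174865723)
wheelrim ((0.41101041436195374, -0.2082744985818863), 0.0529022216796875)
hub [ 0.4110498  -0.20820617  0.0358799 ] ((0.41086655855178833, -0.2083207666873932), (0.03159957379102707, 0.03237035125494003), 8.074987411499023)
stem 44 [ 0.63777065 -0.09986967  0.1603094 ] [ 0.6469251  -0.09213518  0.17365376]
lip height near seat [(0.0, 0.021), (0.008, 0.02), (0.018, 0.034), (0.027, 0.033), (0.035, 0.037), (0.044, 0.038), (0.053, 0.041), (0.061, 0.041), (0.07, 0.048), (0.081, 0.107), (0.088, 0.105), (0.096, 0.061), (0.104, 0.053), (0.113, 0.051)]
```

Emit:
{"fn": "drive_tool", "kwargs": {"claw": [85, 85, 85, 85, 85, 85], "slide": [[0.03, -0.195, -0.14], [0.03, -0.195, -0.14], [0.03, -0.195, -0.14], [0.03, -0.195, -0.14], [0.03, -0.195, -0.14], [0.03, -0.195, -0.14]], "yaw": [0, 0, 0, 0, 0, 0]}}

```text
time: 1.65
tool_pos: [0.3991, 0.1936, 0.2923]
tcp_rot: [0.699, 3.062, 0.002]
wrist_force: [0.7, 1.0, -0.1]
width: 0.995
grip_force: 0.0
```

Emit:
{"fn": "drive_tool", "kwargs": {"claw": [85, 85, 85, 85, 85, 58, 58, 58], "slide": [[0, 0, -0.06], [0, 0, -0.11], [0, 0, -0.15], [0, 0, -0.166], [0, 0, -0.166], [0, 0, -0.166], [0, 0, -0.166], [0, 0, -0.166]], "yaw": [0, 0, 0, 0, 0, 0, 0, 0], "newtons": 30}}

```text
time: 2.32
tool_pos: [0.4, 0.1933, 0.2108]
tcp_rot: [0.699, 3.06, 0.004]
wrist_force: [-1.2, 1.7, 3.2]
width: 0.729
grip_force: 32.1
```

Emit:
{"fn": "drive_tool", "kwargs": {"claw": [58, 58, 58, 58], "slide": [[0, 0, 0], [0, 0, 0], [0, 0, 0], [0, 0, 0]], "yaw": [0, 0, 0, 0]}}

```text
time: 2.65
tool_pos: [0.4, 0.1931, 0.2107]
tcp_rot: [0.701, 3.059, 0.005]
wrist_force: [-1.0, 3.0, 7.3]
width: 0.73
grip_force: 32.3
```

Emit:
{"fn": "drive_tool", "kwargs": {"claw": [80, 80, 80, 80, 58, 58, 58, 58], "slide": [[0, 0, 0], [0, 0, 0], [-0.002, 0, -0.012], [-0.002, 0, -0.012], [-0.002, 0, -0.012], [-0.002, 0, -0.012], [-0.002, 0, -0.012], [-0.002, 0, -0.012]], "yaw": [0, 0, 0, 0, 0, 0, 0, 0]}}

```text
time: 3.32
tool_pos: [0.3976, 0.1923, 0.2026]
tcp_rot: [-0.701, -3.062, 0.0]
wrist_force: [-0.2, -0.6, 0.6]
width: 0.728
grip_force: 32.6
```

Emit:
{"fn": "drive_tool", "kwargs": {"claw": [58, 58, 58, 58], "slide": [[0, 0, 0], [0, 0, 0], [0, 0, 0.04], [0, 0, 0.04]], "yaw": [0, 0, 0, 0]}}

```text
time: 3.65
tool_pos: [0.3988, 0.1928, 0.2246]
tcp_rot: [0.7, 3.059, 0.003]
wrist_force: [0.2, 1.2, -1.3]
width: 0.731
grip_force: 33.8
```

Emit:
{"fn": "drive_tool", "kwargs": {"claw": [58, 58, 58, 58, 58, 58, 58, 58], "slide": [[0, 0, 0.08], [0, 0, 0.16], [0, 0, 0.24], [0.07, -0.04, 0.3], [0.14, -0.08, 0.33], [0.21, -0.12, 0.34], [0.28, -0.16, 0.34], [0.33, -0.19, 0.34]], "yaw": [0, 0, 0, 0, 0, 0, 0, 0]}}

```text
time: 4.32
tool_pos: [0.5651, 0.096, 0.3936]
tcp_rot: [0.7, 3.059, 0.002]
wrist_force: [0.8, -0.5, -1.0]
width: 0.732
grip_force: 34.5
```

Emit:
{"fn": "drive_tool", "kwargs": {"claw": [58, 58, 58, 58], "slide": [[0.04, -0.03, 0], [0.04, -0.03, 0], [0.04, -0.03, 0], [0.04, -0.03, 0]], "yaw": [0, 0, 0, 0]}}

```text
time: 4.65
tool_pos: [0.5823, 0.0824, 0.3915]
tcp_rot: [-0.701, -3.06, 0.0]
wrist_force: [-0.0, -0.1, -1.7]
width: 0.73
grip_force: 34.5
```

Run:
```python
from h import *
import pickle
c=bot.read_camera("wrist"); d=bot.read_camera("top"); pickle.dump((c,d),open("w2.pkl","wb")); save("w2.png",np.hstack([c["color"][:,:],d["color"][90:474,120:400][:, :]])[:, :800] if 0 else c["color"]); print(c["eye"],c["rotation"],bot.read_state()["tool_pos"])
```

```text
[0.51570867 0.11404179 0.36134614] [-0.2631451  -0.16380568  1.11164001] [0.58185745 0.08297826 0.39209118]
```

View pics/w2.png

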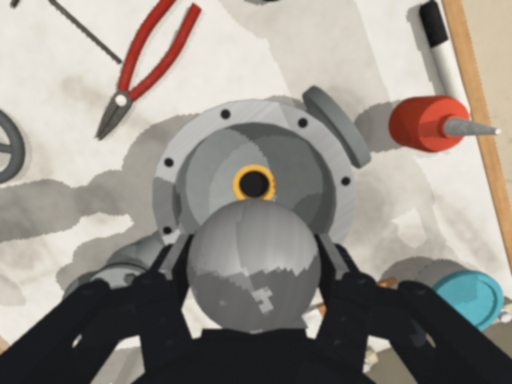

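Wrist view: the ball is held, the brass seat ring is at (254,182), and the flange is partly visible. I'll measure the axis from the brass ring (z 33 mm) in both views and from the flange edge.

Run:
```python
from h import *
import pickle
from scipy.optimize import least_squares
a,_=pickle.load(open("c0.pkl","rb")); w,_=pickle.load(open("w2.pkl","rb"))
g=np.mgrid[:384,:512]
def fitc(q,r=None):
    f=least_squares(lambda s:np.hypot(q[:,0]-s[0],q[:,1]-s[1])-(r or s[2]),[.6,.075,.05],loss="soft_l1",f_scale=.001); return f.x.round(4),len(q)
for n,c,u,v,R in(("wrist",w,254,182,30),("top",a,221,154,14)):
    h=cv2.cvtColor(c["color"],cv2.COLOR_RGB2HSV); m=(h[...,0]>10)&(h[...,0]<32)&(h[...,1]>140)&(h[...,2]>80)&((g[1]-u)**2+(g[0]-v)**2<R*R)
    q=np.array([ray(c,x,y,.033) for y,x in np.argwhere(m)]); print(n,"ring",fitc(q),q.min(0),q.max(0))
    P=pts(c); k=(c["depth"]>0)&(abs(P[...,2]-.104)<.006)&(np.hypot(P[...,0]-.598,P[...,1]-.076)<.115)
    q=P[k][:,:2]; cen=np.array([.597,.076])
    for i in range(10):  # outer & inner edge by angle
        r=np.hypot(*(q-cen).T); t=np.round(np.arctan2(*(q-cen).T)/.1)
        A=[(b:=q[t==j]) [np.argmin(r[t==j])] for j in np.unique(t)]; B=[q[t==j][np.argmax(r[t==j])] for j in np.unique(t)]
        fi,_=fitc(np.array(A)); cen=fi[:2]
    print(n,"inner",fi,"outer",fitc(np.array(B)))
    # sphere
    
P=pts(a);ok=a["depth"]>0
P=pts(w);q=P[((g[1]-254)**2+(g[0]-262)**2<45**2)&(w["depth"]>0)]
f=least_squares(lambda s:np.linalg.norm(q-s,axis=1)-.032,[.582,.083,.236],loss="soft_l1",f_scale=.003); print("ball held",f.x.round(4),bot.read_state()["tool_pos"].round(4))
```

```text
wrist ring (array([0.5987, 0.0741, 0.021 ]), 562) [0.57516467 0.04871725 0.033     ] [0.62274062 0.09870649 0.033     ]
wrist inner [0.5991 0.0738 0.0774] outer (array([0.599 , 0.0742, 0.0972]), 42)
top ring (array([0.5989, 0.0733, 0.022 ]), 118) [0.57412357 0.04838914 0.033     ] [0.62424092 0.09745305 0.033     ]
top inner [0.5991 0.0744 0.078 ] outer (array([0.5992, 0.0749, 0.0972]), 63)
ball held [0.5828 0.0815 0.2374] [0.5819 0.083  0.3921]
```

Emit:
{"fn": "drive_tool", "kwargs": {"claw": [58, 58, 58, 58, 58, 58, 58, 58], "slide": [[0.034, -0.016, 0], [0.034, -0.016, -0.06], [0.034, -0.016, -0.12], [0.034, -0.016, -0.18], [0.034, -0.016, -0.24], [0.034, -0.016, -0.28], [0.034, -0.016, -0.3], [0.034, -0.016, -0.3]], "yaw": [0, 0, 0, 0, 0, 0, 0, 0]}}

```text
time: 5.42
tool_pos: [0.5976, 0.075, 0.2398]
tcp_rot: [-0.698, -3.058, 0.003]
wrist_force: [-0.2, -0.2, -1.7]
width: 0.73
grip_force: 34.6
```

Emit:
{"fn": "drive_tool", "kwargs": {"claw": [58, 58, 58], "slide": [[0, 0, 0], [0, 0, 0], [0, 0, 0]], "yaw": [0, 0, 0]}}

```text
time: 5.67
tool_pos: [0.6008, 0.0746, 0.2451]
tcp_rot: [0.699, 3.059, 0.002]
wrist_force: [-0.3, -0.7, -0.5]
width: 0.731
grip_force: 34.6
```

Emit:
{"fn": "drive_tool", "kwargs": {"claw": [58, 58, 58, 58, 58, 58, 58, 58], "slide": [[0, -0.001, -0.01], [0, -0.001, -0.02], [0, -0.001, -0.03], [0, -0.001, -0.036], [0, -0.001, -0.042], [0, -0.001, -0.046], [0, -0.001, -0.05], [0, -0.001, -0.05]], "yaw": [0, 0, 0, 0, 0, 0, 0, 0]}}

```text
time: 6.33
tool_pos: [0.5995, 0.0738, 0.217]
tcp_rot: [-0.7, -3.061, 0.0]
wrist_force: [-1.0, 0.3, -1.3]
width: 0.729
grip_force: 34.6
```

Emit:
{"fn": "drive_tool", "kwargs": {"claw": [58, 58, 58, 58], "slide": [[0, 0, -0.002], [0, 0, -0.004], [0, 0, -0.006], [0, 0, -0.006]], "yaw": [0, 0, 0, 0]}}

```text
time: 6.67
tool_pos: [0.5997, 0.0739, 0.2146]
tcp_rot: [-0.701, -3.062, 0.0]
wrist_force: [0.4, 0.5, -1.4]
width: 0.732
grip_force: 34.6
```

Emit:
{"fn": "drive_tool", "kwargs": {"claw": [58, 58, 58, 58, 58], "slide": [[0, 0, -0.002], [0, 0, -0.004], [0, 0, -0.004], [0, 0, -0.004], [0, 0, -0.004]], "yaw": [0, 0, 0, 0, 0]}}

```text
time: 7.08
tool_pos: [0.5998, 0.0739, 0.2133]
tcp_rot: [0.701, 3.062, 0.0]
wrist_force: [-2.9, 0.2, 3.9]
width: 0.731
grip_force: 35.0
```

Contact is felt (about +4 N), so the ball is on its seat. Releasing gently.

Emit:
{"fn": "drive_tool", "kwargs": {"claw": [66, 68, 72, 76, 76, 76], "slide": [[0, 0, 0], [0, 0, 0], [0, 0, 0], [0, 0, 0], [0, 0, 0], [0, 0, 0]], "yaw": [0, 0, 0, 0, 0, 0]}}

```text
time: 7.58
tool_pos: [0.5997, 0.0738, 0.2126]
tcp_rot: [-0.701, -3.062, 0.0]
wrist_force: [-1.2, 0.0, -0.3]
width: 0.89
grip_force: 0.0
```

Emit:
{"fn": "drive_tool", "kwargs": {"claw": [78, 78, 78, 78, 78, 78, 78, 78], "slide": [[0, 0, 0.02], [0, 0, 0.05], [0, 0, 0.1], [0, 0, 0.16], [0, 0, 0.24], [0, 0, 0.32], [0, 0, 0.36], [0, 0, 0.36]], "yaw": [0, 0, 0, 0, 0, 0, 0, 0]}}

```text
time: 8.25
tool_pos: [0.6016, 0.0741, 0.4014]
tcp_rot: [0.698, 3.05, 0.006]
wrist_force: [1.7, -1.0, 0.7]
width: 0.916
grip_force: 0.0
```

Emit:
{"fn": "drive_tool", "kwargs": {"claw": [78, 78, 78, 78, 78, 78, 78, 78], "slide": [[0.036, -0.35, 0], [0.036, -0.35, 0], [0.036, -0.35, 0], [0.036, -0.35, 0], [0.036, -0.35, 0], [0.036, -0.35, 0], [0.036, -0.35, 0], [0.036, -0.35, 0]], "yaw": [0, 0, 0, 0, 0, 0, 0, 0]}}

```text
time: 8.92
tool_pos: [0.6175, -0.1, 0.3923]
tcp_rot: [-0.7, -3.061, -0.001]
wrist_force: [-0.4, -0.2, 0.5]
width: 0.915
grip_force: 0.0
```

Run:
```python
from h import *
import pickle
c=bot.read_camera("wrist"); d=bot.read_camera("top"); pickle.dump((c,d),open("w3.pkl","wb"))
r=cv2.resize(d["color"][110:195,170:290],(482,341)); 
save("w3.png",cv2.resize(np.vstack([c["color"]]),None,fx=1.4,fy=1.4)); 
s=bot.read_state();print(c["eye"],c["rotation"],s["tool_pos"],s["q"].round(3))
a=d;P=pts(a);ok=a["depth"]>0;g=np.mgrid[:384,:512]
q=P[((g[1]-219)**2+(g[0]-153)**2<14**2)&ok&(P[...,2]>.065)]; print("ball in seat top pts",len(q),q.mean(0),q[:,2].max())
```

```text
[ 0.550811   -0.06842527  0.36204061] [-0.26288399 -0.16524368  1.11239268] [ 0.61759407 -0.09948889  0.3925073 ] [-0.2    0.179  1.729  0.     1.234 -1.323]
ball in seat top pts 376 [0.59598177 0.07340451 0.08088541] 0.09415127310296456
```

View pics/w3.png

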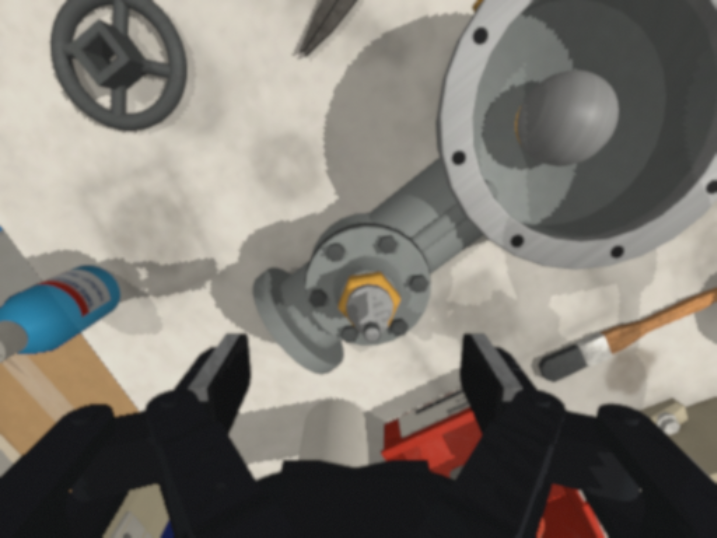

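Wrist view: the ball is in the chamber (display 570,115), its top at about 0.091 m as expected. The stem is at display (370,310), i.e. pixel (264,221), with the wheel at upper left. I need a closer look at the square.

Emit:
{"fn": "drive_tool", "kwargs": {"claw": [78, 78, 78, 78, 78], "slide": [[0.085, -0.04, -0.085], [0.085, -0.04, -0.085], [0.085, -0.04, -0.085], [0.085, -0.04, -0.085], [0.085, -0.04, -0.085]], "yaw": [0, 0, 0, 0, 0]}}

```text
time: 9.43
tool_pos: [0.66, -0.1199, 0.3506]
tcp_rot: [-0.698, -3.062, -0.0]
wrist_force: [0.5, 0.0, -0.6]
width: 0.913
grip_force: 0.0
```

Run:
```python
from h import *
import pickle
c=bot.read_camera("wrist"); pickle.dump(c,open("w4.pkl","wb"))
K=np.array(c["mtx"]);R=cv2.Rodrigues(np.array(c["rotation"]))[0]
p=R.T@(np.array([.638,-.1,.155])-c["eye"]); u=K[0,0]*p[0]/-p[2]+K[0,2]; v=-K[1,1]*p[1]/-p[2]+K[1,2]; print(u,v,c["eye"],-p[2])
u,v=int(u),int(v); x0,y0=u-50,v-37
save("w4.png",cv2.resize(c["color"][y0:y0+75,x0:x0+100],(800,600),interpolation=cv2.INTER_CUBIC)); print(x0,y0)
```

```text
268.24795748051497 182.66943633112203 [ 0.5933778  -0.08836102  0.32032588] 0.17133754241241744
218 145
```

View pics/w4.png

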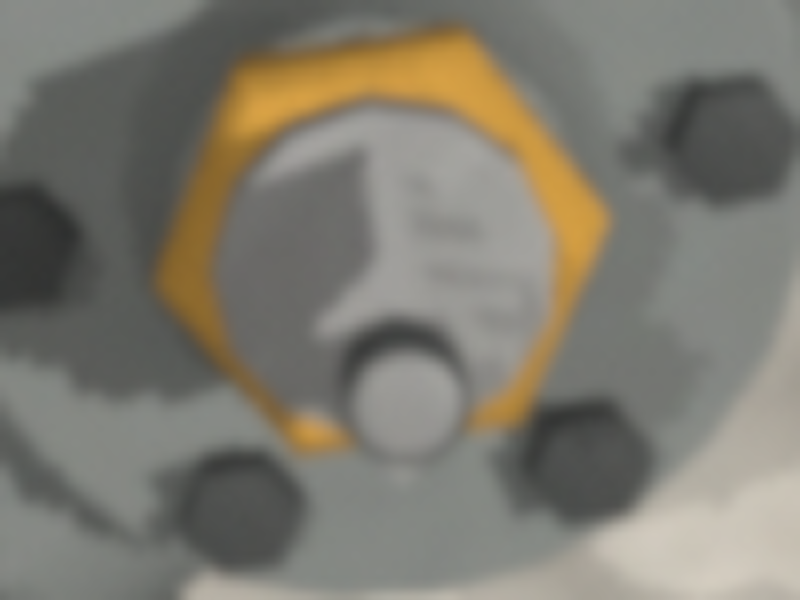

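Crop (scale 8, offset 218,145) shows these positions, all in crop pixels:
- Thread top disc at (408,403).
- Collar circle centred at about (385,266).
- A vertical corner edge of the square runs from the base (365,150) to the top (378,245).
- The top square's side then goes from there toward (320,330).

I'll turn those into world points.

Run:
```python
from h import *
import pickle
c=pickle.load(open("w4.pkl","rb")); f=lambda x,y,z: ray(c,218+(x+.5)/8-.5,145+(y+.5)/8-.5,z)[:2]
th=f(408,403,.171); col=f(385,266,.136); print("thread",th,"collar",col)
edges=[f(215,265,.136),f(555,265,.136),f(375,98,.136)]; print("collar diam",np.linalg.norm(edges[0]-edges[1]))
ax=(th+col)/2
for p in((378,245,.162),(365,150,.136)):
    d=f(*p)-ax; print("corner",np.hypot(*d)*1e3,(np.degrees(np.arctan2(d[1],d[0]))-45)%90)
d=f(320,330,.162)-f(378,245,.162); print("top side",np.degrees(np.arctan2(d[1],d[0]))%90)
ch=np.array([.599,.0740]); print("dist",np.linalg.norm(ax-ch), "valve yaw",np.degrees(np.arctan2(*(ch-ax)[::-1]))-90)
# wheel from w3 (wrist) and top
w,t=pickle.load(open("w3.pkl","rb"))
for n,k in(("w",w),("t",t)):
    P=pts(k);m=(k["depth"]>0)&(np.hypot(P[...,0]-.411,P[...,1]+.208)<.027)&(P[...,2]>.031)
    q=np.float32(P[m][:,:2]); print(n,m.sum(),cv2.minAreaRect(q),np.median(P[m][:,2]))
    m=(k["depth"]>0)&(np.hypot(P[...,0]-.411,P[...,1]+.208)<.06)&(P[...,2]>.009)&(P[...,2]<.02); print(cv2.minEnclosingCircle(np.float32(P[m][:,:2])))
# things near the stem, tall
P=pts(t);m=(t["depth"]>0)&(P[...,2]>.14)&(P[...,2]<.5)&(np.hypot(P[...,0]-.638,P[...,1]+.1)<.2);q=P[m]
for h in np.unique(np.round(q/[.04,.04,.08]),axis=0): print((h*[.04,.04,.08]).round(2),end=" ")
print(bot.read_state()["q"].round(2))
```

```text
thread [ 0.64008193 -0.10164936] collar [ 0.6393538  -0.10146395]
collar diam 0.028242311762478933
corner 8.729225764764628 30.78401463560604
corner 10.319994963560834 29.50629863173785
top side 31.168741914323753
dist 0.18021676589132132 valve yaw 13.058057606053111
w 940 ((0.41060295701026917, -0.20869390666484833), (0.03351452574133873, 0.03267442062497139), 8.097563743591309) 0.036057732292613526
((0.41103237867355347, -0.20899708569049835), 0.05323658138513565)
t 0 ((0.0, 0.0), (0.0, 0.0), 0.0) nan
((0.40812286734580994, -0.25769537687301636), 0.01298446487635374)
[ 0.56 -0.16  0.24] [ 0.56 -0.16  0.32] [ 0.56 -0.12  0.4 ] [ 0.56 -0.08  0.4 ] [ 0.6  -0.16  0.24] [ 0.6  -0.16  0.32] [ 0.6  -0.12  0.24] [ 0.6  -0.12  0.32] [ 0.6  -0.12  0.4 ] [ 0.6  -0.12  0.48] [ 0.6  -0.08  0.32] [ 0.6  -0.08  0.4 ] [ 0.6  -0.08  0.48] [ 0.64 -0.12  0.16] [ 0.64 -0.08  0.16] [ 0.64 -0.08  0.32] [ 0.64 -0.08  0.4 ] [ 0.64 -0.08  0.48] [ 0.64 -0.04  0.24] [ 0.64 -0.04  0.32] [ 0.72 -0.28  0.16] [-0.22  0.29  1.67  0.    1.18 -1.34]
  return _methods._mean(a, axis=axis, dtype=dtype,
  ret = ret.dtype.type(ret / rcount)
```

All consistent: stem axis (0.6397, -0.1016), 180.2 mm from the chamber as required, square at 30.5°. The wheel is at (0.4108, -0.2087) with its hub at 8.1°. The gripper's closing axis is at 64.3°, so it turns -56.2° (-0.312) at the wheel.

Emit:
{"fn": "drive_tool", "kwargs": {"claw": [78, 70, 52, 52, 52, 52, 52, 52], "slide": [[0, 0, 0.08], [-0.04, -0.015, 0.1], [-0.11, -0.04, 0.1], [-0.18, -0.07, 0.1], [-0.26, -0.1, 0.1], [-0.34, -0.125, 0.06], [-0.42, -0.15, 0], [-0.498, -0.178, -0.06]], "yaw": [0, -0.04, -0.08, -0.12, -0.16, -0.2, -0.24, -0.28]}}

```text
time: 10.15
tool_pos: [0.4288, -0.2033, 0.3368]
tcp_rot: [1.935, 2.467, 0.002]
wrist_force: [0.6, -0.9, -0.5]
width: 0.611
grip_force: 0.0
```

Emit:
{"fn": "drive_tool", "kwargs": {"claw": [52, 52, 52, 52], "slide": [[0, 0, 0], [0, 0, 0], [0, 0, 0], [0, 0, 0]], "yaw": [-0.03, -0.03, -0.03, -0.03]}}

```text
time: 10.48
tool_pos: [0.4319, -0.2037, 0.3374]
tcp_rot: [2.04, 2.383, 0.002]
wrist_force: [0.5, 1.1, 0.9]
width: 0.615
grip_force: 0.0
```

Run:
```python
from h import *
s=bot.read_state();R=cv2.Rodrigues(s["tcp_rot"])[0];p=s["tool_pos"]
print(p.round(4),np.degrees(np.arctan2(R[1,1],R[0,1])),"tilt",R[:,2].round(4),s["q"].round(2))
print("shift share",((np.array([.4108,-.2088,.194])-p)/.5).round(4))
```

```text
[ 0.4319 -0.2037  0.3374] 8.87014345678174 tilt [ 0.0049 -0.0024 -1.    ] [-0.49 -0.06  2.09  0.    1.11 -0.65]
shift share [-0.0422 -0.0103 -0.2868]
```

Emit:
{"fn": "drive_tool", "kwargs": {"claw": [52, 52, 52, 52, 52, 52], "slide": [[-0.04, -0.01, -0.07], [-0.042, -0.01, -0.13], [-0.042, -0.01, -0.19], [-0.042, -0.01, -0.22], [-0.042, -0.01, -0.22], [-0.042, -0.01, -0.22]], "yaw": [-0.004, -0.004, -0.004, -0.004, -0.004, -0.004]}}

```text
time: 10.98
tool_pos: [0.4108, -0.2086, 0.2254]
tcp_rot: [2.058, 2.372, 0.0]
wrist_force: [-0.8, 0.1, 0.4]
width: 0.603
grip_force: 0.0
```

```bash
cat > st.py <<'E'
from h import *
s=bot.read_state();R=cv2.Rodrigues(s["tcp_rot"])[0];p=s["tool_pos"]
print(p.round(4),np.degrees(np.arctan2(R[1,1],R[0,1])).round(2),"tilt",R[:,2].round(4))
E
cat > wh.py <<'E'
from h import *
c=bot.read_camera("wrist"); save("w5.png",c["color"]); P=pts(c)
for a in(.008,):
    m=(c["depth"]>0)&(np.hypot(P[...,0]-.4108,P[...,1]+.2088)<.06)&(P[...,2]>.009)&(P[...,2]<.02); print(m.sum(),cv2.minEnclosingCircle(np.float32(P[m][:,:2])))
E
python3 wh.py; python3 st.py
```

```text
8752 ((0.41051802039146423, -0.20849622786045074), 0.05271473899483681)
[ 0.4113 -0.2089  0.2264] 8.08 tilt [ 0.0026 -0.0014 -1.    ]
```

Emit:
{"fn": "drive_tool", "kwargs": {"claw": [52, 52, 52, 52, 29, 29, 29, 29], "slide": [[0, 0, -0.03], [0, 0, -0.05], [0, 0, -0.062], [0, 0, -0.062], [0, 0, -0.062], [0, 0, -0.062], [0, 0, -0.062], [0, 0, -0.062]], "yaw": [0, 0, 0, 0, 0, 0, 0, 0], "newtons": 60}}

```text
time: 11.7
tool_pos: [0.4099, -0.2087, 0.1946]
tcp_rot: [2.061, 2.37, 0.001]
wrist_force: [-0.4, 1.5, 3.8]
width: 0.357
grip_force: 60.0
```

Emit:
{"fn": "drive_tool", "kwargs": {"claw": [29, 29, 29, 29], "slide": [[0, 0, 0], [0, 0, 0], [0, 0, 0], [0, 0, 0]], "yaw": [0, 0, 0, 0]}}

```text
time: 12.03
tool_pos: [0.4099, -0.2087, 0.1946]
tcp_rot: [2.061, 2.369, 0.001]
wrist_force: [0.4, 1.3, 5.8]
width: 0.36
grip_force: 60.2
```

```bash
python3 st.py
```

```text
[ 0.4099 -0.2087  0.1946] 7.97 tilt [ 1.2e-03 -6.0e-04 -1.0e+00]
```

Emit:
{"fn": "drive_tool", "kwargs": {"claw": [29, 29, 29, 29, 29, 29, 29, 29], "slide": [[0, 0, 0.03], [0, 0, 0.1], [0, 0, 0.18], [0, 0, 0.26], [0, 0, 0.34], [0.05, 0.023, 0.4], [0.11, 0.05, 0.45], [0.18, 0.084, 0.45]], "yaw": [0, 0, 0, 0, 0, 0.03, 0.06, 0.09]}}

```text
time: 12.7
tool_pos: [0.5008, -0.1672, 0.4253]
tcp_rot: [1.698, 2.631, 0.002]
wrist_force: [1.8, -1.7, -3.3]
width: 0.356
grip_force: 61.6
```

Emit:
{"fn": "drive_tool", "kwargs": {"claw": [29, 29, 29, 29, 29, 29, 29, 29], "slide": [[0.07, 0.03, 0], [0.14, 0.065, 0], [0.2, 0.095, 0], [0.25, 0.12, 0], [0.28, 0.13, 0], [0.28, 0.13, 0], [0.28, 0.13, 0], [0.28, 0.13, 0]], "yaw": [0.03, 0.035, 0.035, 0.035, 0.035, 0.035, 0.035, 0.035]}}

```text
time: 13.37
tool_pos: [0.6386, -0.1016, 0.4171]
tcp_rot: [-1.558, -2.725, 0.002]
wrist_force: [-0.5, 0.4, -4.0]
width: 0.357
grip_force: 61.6
```

```bash
python3 st.py
python3 - <<'E'
from h import *
import pickle
c=bot.read_camera("wrist"); t=bot.read_camera("top"); s=bot.read_camera("scene"); pickle.dump((c,t,s),open("w6.pkl","wb"))
save("w6.png",np.hstack([cv2.resize(c["color"],(400,300)),cv2.resize(s["color"][130:280,220:420],(400,300))]))
E
```

```text
[ 0.6386 -0.1016  0.4171] 30.48 tilt [-3.4e-03  2.0e-04 -1.0e+00]
```

View pics/w6.png

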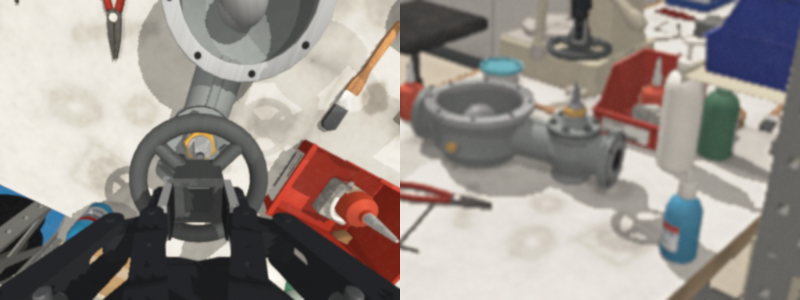

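The wheel is held level over the stem, and its stem and collar show through the spokes. I'll check the held wheel's centre and height from wrist depth.

Run:
```python
from h import *
import pickle
from scipy.optimize import least_squares
c,t,s=pickle.load(open("w6.pkl","rb")); P=pts(c)
m=(c["depth"]>0)&(np.hypot(P[...,0]-.6386,P[...,1]+.1016)<.06)&(np.hypot(P[...,0]-.6386,P[...,1]+.1016)>.033)&(abs(P[...,2]-.232)<.012)
q=P[m]; cen=np.array([.6386,-.1016])
e=q[:,:2]-cen; th=np.round(np.arctan2(e[:,1],e[:,0])/.1); r=np.hypot(*e.T)
B=np.array([q[th==j][np.argmax(r[th==j])] for j in np.unique(th)])
A=np.array([q[th==j][np.argmin(r[th==j])] for j in np.unique(th)])
for Q,R in((B,.053),(A,.039)):
    f=least_squares(lambda s:np.hypot(Q[:,0]-s[0],Q[:,1]-s[1])-R,cen,loss="soft_l1",f_scale=.001); print(len(Q),f.x.round(4),np.abs(f.fun).mean())
k=np.linalg.lstsq(np.c_[q[:,:2]-cen,np.ones(len(q))],q[:,2],rcond=None)[0]; print("plane",k.round(4))
```

```text
53 [ 0.638  -0.1015] 0.0009931543463034872
53 [ 0.6382 -0.1021] 0.0015380387692481815
plane [-0.0041  0.0053  0.236 ]
```

Emit:
{"fn": "drive_tool", "kwargs": {"claw": [29, 29, 29, 29, 29, 29], "slide": [[0.003, 0, -0.03], [0.003, 0, -0.06], [0.003, 0, -0.08], [0.003, 0, -0.08], [0.003, 0, -0.08], [0.003, 0, -0.08]], "yaw": [0, 0, 0, 0, 0, 0]}}

```text
time: 14.02
tool_pos: [0.6409, -0.1017, 0.3796]
tcp_rot: [1.56, 2.726, 0.001]
wrist_force: [-0.3, 0.3, -4.3]
width: 0.354
grip_force: 61.5
```

```bash
python3 st.py
```

```text
[ 0.6409 -0.1017  0.3796] 30.45 tilt [ 1.1e-03 -2.0e-04 -1.0e+00]
```

Emit:
{"fn": "drive_tool", "kwargs": {"claw": [29, 29, 29, 29, 29, 29, 29, 29], "slide": [[-0.001, 0, -0.01], [-0.001, 0, -0.02], [-0.001, 0, -0.03], [-0.001, 0, -0.04], [-0.001, 0, -0.05], [-0.001, 0, -0.06], [-0.001, 0, -0.07], [-0.001, 0, -0.07]], "yaw": [0, 0, 0, 0, 0, 0, 0, 0]}}

```text
time: 14.68
tool_pos: [0.6399, -0.1014, 0.3419]
tcp_rot: [-1.558, -2.725, 0.001]
wrist_force: [0.3, -0.2, -5.6]
width: 0.356
grip_force: 61.5
```

Sliding on freely (underside at about 0.147, no contact). Continuing to the collar in small steps.

Emit:
{"fn": "drive_tool", "kwargs": {"claw": [29, 29, 29, 29, 29, 29, 29, 29], "slide": [[0, 0, -0.004], [0, 0, -0.008], [0, 0, -0.012], [0, 0, -0.016], [0, 0, -0.02], [0, 0, -0.022], [0, 0, -0.022], [0, 0, -0.022]], "yaw": [0, 0, 0, 0, 0, 0, 0, 0]}}

```text
time: 15.35
tool_pos: [0.6403, -0.1014, 0.3325]
tcp_rot: [-1.559, -2.727, 0.0]
wrist_force: [-0.3, 0.0, -5.4]
width: 0.359
grip_force: 61.6
```

Emit:
{"fn": "drive_tool", "kwargs": {"claw": [29, 29, 29, 29, 29, 29], "slide": [[0, 0, -0.002], [0, 0, -0.004], [0, 0, -0.006], [0, 0, -0.006], [0, 0, -0.006], [0, 0, -0.006]], "yaw": [0, 0, 0, 0, 0, 0]}}

```text
time: 15.85
tool_pos: [0.6403, -0.1014, 0.3306]
tcp_rot: [-1.559, -2.727, 0.0]
wrist_force: [-4.8, 1.2, 3.8]
width: 0.354
grip_force: 62.6
```

Contact at TCP z 0.3306, exactly the home height. Releasing and rising.

Emit:
{"fn": "drive_tool", "kwargs": {"claw": [36, 42, 50, 54, 54, 54], "slide": [[0, 0, 0], [0, 0, 0], [0, 0, 0], [0, 0, 0], [0, 0, 0], [0, 0, 0]], "yaw": [0, 0, 0, 0, 0, 0]}}

```text
time: 16.35
tool_pos: [0.6406, -0.1015, 0.3298]
tcp_rot: [1.559, 2.727, 0.0]
wrist_force: [-0.1, -0.1, 0.1]
width: 0.63
grip_force: 0.0
```

Emit:
{"fn": "drive_tool", "kwargs": {"claw": [54, 54, 54, 54, 54, 54, 54, 54], "slide": [[0, 0, 0.03], [0, 0, 0.08], [0, 0, 0.14], [-0.05, 0, 0.18], [-0.12, 0, 0.2], [-0.2, 0, 0.2], [-0.2, 0, 0.2], [-0.2, 0, 0.2]], "yaw": [0, 0, 0, 0, 0, 0, 0, 0]}}

```text
time: 17.02
tool_pos: [0.5384, -0.1013, 0.4296]
tcp_rot: [-1.56, -2.727, 0.0]
wrist_force: [-0.2, -0.4, -0.3]
width: 0.638
grip_force: 0.0
```

Run:
```python
from h import *
c=bot.read_camera("wrist"); t=bot.read_camera("top"); s=bot.read_camera("scene")
save("w7.png",np.hstack([cv2.resize(c["color"],(400,300)),cv2.resize(s["color"][130:280,220:420],(400,300))]))
P=pts(c); d=np.hypot(P[...,0]-.6397,P[...,1]+.1016)
m=(c["depth"]>0)&(d<.06)&(d>.036)&(abs(P[...,2]-.15)<.012); q=P[m]
print(len(q),cv2.minEnclosingCircle(np.float32(q[:,:2])),np.linalg.lstsq(np.c_[q[:,:2]-[.6397,-.1016],np.ones(len(q))],q[:,2],rcond=None)[0].round(4))
m=(c["depth"]>0)&(d<.014)&(d>.010); print("hub top",np.median(P[m][:,2]))
```

```text
3296 ((0.6399440169334412, -0.10150284320116043), 0.05286162719130516) [ 0.0009 -0.001   0.1496]
hub top 0.1717610612408256
```

View pics/w7.png

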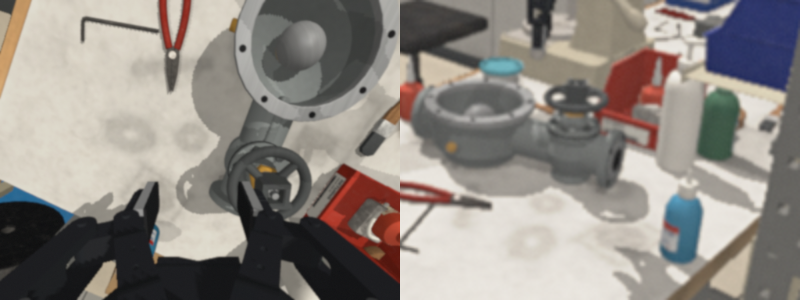

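The wheel is home: hub top at 0.172 m, rim level at 0.150 m, centred on the stem. The ball is on its seat, the bottle is still standing in this view, and the robot is clear. Handing in.

```bash
python3 -c "
from workcell import bot
print(bot.finish_job())"
```

```text
the job is handed in; nothing more can be done
None
```

I lowered the ball onto its seat and released it only after contact, fitted the handwheel fully home on the stem, never moved near the oil can or dropper bottle, and handed the job in at about 17 s.

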